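# Turn the trolley wheel's valve to the top

## Robot

A 7-joint arm with a two-finger parallel gripper is mounted at the origin on the work surface. World frame = base frame: x ahead of the robot, y to its left, z up, the work surface at z = 0. Lengths are in m, angles in rad, forces in N, time in s.
With the tool pointing down it reaches from about 0.4 to 0.85 m from the base axis. Payload 4.4 kg.
Tool frame: the origin (TCP) lies midway between the tips of the shut fingers; the grasp point (between the pads) lies 19 mm behind it; z points along the fingers, y is the line along which they close (so a half turn about z gives the same grasp; the last joint's range is limited). The gripper opens to 94 mm and grips with 3 to 60 N. Pads are 16 mm wide; open, the fingers measure 119 mm over their backs; the gripper's body (75 mm by 177 mm) begins 78 mm behind the grasp point.
Start: joints at [1.141, 0.628, 0.038, 1.517, -0.027, 0.996, -0.02], TCP at [0.231, -0.607, 0.169] pointing down, gripper open.
Joint ranges: [-3.06, 3.06], [-0.37, 2.12], [-1.25, 1.32], [0.18, 2.47], [-1.1, 4.24], [0.23, 1.98], [-2.94, 2.94]. Speed limits (rad/s): [2.57, 2.57, 3.14, 3.14, 3.14, 3.14, 3.14].

## Interface

Orientations are given as [roll, pitch, yaw] about the fixed x, y, z axes, in that order (R = Rz(yaw) Ry(pitch) Rx(roll)).
In Python, from plant import sense, capture, sign_off gives the robot as it stands.
- The arm moves only by the tool send_rows, never from a script. Its argument "moves" is one flat list of numbers, 7 for each row, row after row: the opening, from 0 (shut) to 1 (fully open), then the shift along the tool's x, y, z in m, then the turn, a rotation vector about the tool's x, y, z in rad. In form: [hand, x, y, z, rx, ry, rz, hand, x, y, z, rx, ry, rz, ...]. A call has 1 to 12 rows; each row is the pose to reach, as a shift and turn from the pose commanded when the call began, along the tool's axes at that moment; what a row does not reach only later rows make up. A row lasts 1/8 s, in which the tool goes at most 62.5 mm and 10.7 degrees, less where a joint would pass 70% of its speed; a pose out of reach is approached as far as the arm can. A call with a gripper value outside its range is refused whole. The fingers move at their own pace and stop on an object; "squeeze" is the grip in N (left out, the last holds). Time passes only in rows, so rows that repeat a pose let the fingers close. It gives the time, the measured TCP pose, the force, the opening and the grip force at its end, in the units of the state.
- sense(): the state, without advancing time (a new reading comes with each control period).
- capture(name): name is "scene" or "top" or "wrist"; returns a dict with "color" (400x640x3 uint8, blue, green, red), "range_z" (400x640 float32, m along the optical axis (not along the pixel's ray), 0 where there is no reading), "fov_y" (degrees; the focal length in pixels is half the picture's height over the tangent of half this angle, whatever the lens; pixels are square), "cx", "cy" (the principal point, pixels), "k1" (the pictures are not rectified: a ray, as slopes to the right and down, at radius r is drawn at 1 + k1 r^2 times it, then the intrinsics apply), "pose" (4x4, takes a point from camera to world coordinates). Camera axes: x right, y down, z forward; pixel columns grow to the right and rows downward; lengths in m; the calibration is good to about 2 mm. A picture is of the moment at which its call begins.
- sign_off(): hands the job in; it is judged then, once.
The state is a dict: "t": time; "joint_positions": joint angles; "joint_velocities": joint speeds; "tau": joint torques, N m; "ee_pos": TCP position; "tcp_rot": TCP orientation; "force": force on the tool from outside, world axes, zero at the start; "wrist_torque": the same for the moment, N m; "finger_gap": finger opening in m; "grip_force": force on a finger pad.
Only numpy, scipy, OpenCV 4.12 (cv2) and the standard library are available. Lean on these libraries where they do the work, as an engineer would, in place of code of your own. Each camera call takes 0.05 s, during which the arm holds its last target. There are 200 camera calls.

## Task

The tyre of the spoked trolley wheel on the service stand has just been glued on and needs air: push the spokes round with the fingertips until the valve stem is straight up, that is at the very top of the wheel directly above the axle, and leave the wheel there at rest. Push gently, keep off the tyre and the valve stem, and do not lift the axle out of its open slots. Leave the tools and materials around it where they are.

Things in the scene. Friction and masses are not known exactly. Their poses are not given: they have to be found in the camera images.
- stand: grey steel service stand, fixed to the bench, base plate 220 x 160 x 12 mm; origin under its centre, on the bench; x axis along the wheel's axle, from the robot's side to the far side (its yaw varies from -0.05 to 0.4 rad), y to the left seen from the robot, z up. Fork legs 34 mm wide, 8 mm thick rise at x = -62 and +40 mm to 14 mm above the axle's centre; their slots are open at the top
- axle_seat (a point): axle centre when seated, 165 mm above the bench, axes as the stand's; the axle is 14 mm thick and its ends reach x = -76 and +52 mm
- wheel (a joint): turn of the wheel about its axle, rad, endless: 0 (or any whole turn) = valve stem straight above the axle; grows clockwise as seen from the robot's side. Slightly stiff bearing (about 0.12 N m, that is 2 N at mid-spoke): the wheel stays where it is left, and bumping a spoke at speed makes a hard knock
- hub (a point): wheel centre on the axle; turns with the wheel: x along the axle as the stand's, z from the axle towards the valve stem. Upright wheel, 290 mm over the tyre; hub 42 mm in diameter, x from -46 to +28 mm; aluminium rim, inside radius 104 mm, x from -17 to +17 mm
- spokes: five equal round aluminium spokes, 12 mm thick; origin and axes as hub. They leave the hub at 36, 108, 180, 252 and 324 degrees from the valve stem, dished out towards the robot: straight out at x = -36 mm (axis of the bar), so 13 mm clear in front of the rim and tyre, up to radius 84 mm, then bent back into the rim; the gaps between them are open
- tyre: black round rubber tyre freshly glued on the rim, 290 mm outside diameter, 34 mm thick (radius 111 to 145 mm, x from -17 to +17 mm); origin at the wheel centre
- valve: valve stem with black cap, 9 to 13 mm in diameter: it sticks out of the inside of the rim towards the axle, from radius 104 to 67 mm, in the wheel's middle plane, midway between two spokes; this origin is at the wheel centre
- valve_tip (a point): capped inner end of the valve stem, 67 mm from the axle's centre
- axle (a joint): height of the axle above its seat in the open fork slots, m: 0 = seated; nothing but the weight of the wheel (about 8 N) keeps it down
- spanner_mid (a point): spanner 160 mm long lying on the bench in front of the stand, its middle
- tape_mid (a point): roll of tape lying flat, 100 mm in diameter, 30 mm high, its centre
- tin_mid (a point): tin, 84 mm in diameter, 95 mm high, standing, its centre
- brush_mid (a point): glue brush 190 mm long, lying, its middle
- spool_mid (a point): white spool standing on its flange, 80 mm in diameter, 45 mm high, its centre
- nut_mid (a point): axle nut 28 mm across, 14 mm high, lying on the stand's base plate on the robot's side of the wheel, its centre
- glue_mid (a point): white glue bottle with blue cap, 52 mm in diameter, 130 mm high, standing, its centre

How it is judged:
By the outcome, as a careful person would: the job done as asked, in the order asked, and still so for the second after the job is handed in, with the robot touching nothing.
It also fails if it takes over 64 s, if anything falls off the work surface, if the arm or the gripper's body presses on something with over 40 N, if the wrist force passes 120 N, or if a joint passes its speed limit or range.

## Working session

There is one attempt and no reset: what is moved stays moved. The work goes in short steps, Python scripts to look and compute and a tool call to move; the robot and the scene stay as the last step left them, time stands still between calls to the robot, and variables do not carry over. Pictures are saved under pics/ and viewed, at most 10 in all, crops included, and the job is handed in when it is done.

Besides the shell and the picture viewer there is one more tool, called after "Call:" by a JSON object that holds its "api" and its "payload", one argument or row to a line. send_rows: Moves the arm, as the interface text tells. Its arguments: {"type":"object","properties":{"moves":{"type":"array","items":{"type":"number"}},"squeeze":{"type":"number"}},"required":["moves"]}

```bash
mkdir -p pics; cat > h.py <<'E'
import numpy as np, cv2, pickle
from plant import sense, capture, sign_off
def cap(n,f):
    c=capture(n); cv2.imwrite(f'pics/{f}.png',c['color']); pickle.dump(c,open(f'pics/{f}.pkl','wb')); return c
def load(f): return pickle.load(open(f'pics/{f}.pkl','rb'))
def pts(c):
    h,w=c['range_z'].shape; f=h/2/np.tan(np.radians(c['fov_y'])/2)
    K=np.array([[f,0,c['cx']],[0,f,c['cy']],[0,0,1]])
    u,v=np.meshgrid(np.arange(w),np.arange(h))
    n=cv2.undistortPoints(np.stack([u,v],-1).reshape(-1,1,2).astype(np.float64),K,np.array([c['k1'],0,0,0.])).reshape(h,w,2)
    z=c['range_z']; P=np.dstack([n[...,0]*z,n[...,1]*z,z]); T=c['pose']
    W=P@T[:3,:3].T+T[:3,3]; W[z==0]=np.nan; return W
E
python3 - <<'E'
from h import *
for n in("scene","top"):
    c=cap(n,n+'0'); print(n,c['fov_y'],c['cx'],c['cy'],c['k1'],c['pose'].round(3).tolist())
s=sense(); print(s)
im=np.vstack([cv2.imread('pics/scene0.png'),cv2.imread('pics/top0.png')]); cv2.imwrite('pics/a.png',cv2.resize(im,None,fx=.75,fy=.75))
E
```

```text
scene 51.55325599562641 325.72352549614305 201.42783112704458 0.02170469832514615 [[-0.964, -0.238, 0.116, 0.524], [-0.265, 0.844, -0.466, 0.446], [0.013, -0.48, -0.877, 0.958], [0.0, 0.0, 0.0, 1.0]]
top 48.100503729305586 316.07022868262425 200.64100473519667 -0.022456856794877172 [[0.021, -0.992, 0.126, 0.466], [-1.0, -0.02, 0.006, 0.036], [-0.003, -0.126, -0.992, 1.19], [0.0, 0.0, 0.0, 1.0]]
{'t': 0.1, 'joint_positions': array([ 1.14118913,  0.62921025,  0.03845234,  1.5182097 , -0.02702345,
        0.99626358, -0.02001212]), 'joint_velocities': array([ 0.00113833, -0.00027312, -0.00116455,  0.00029907,  0.00134013,
        0.0022348 ,  0.00044188]), 'tau': array([ 4.05387604e-03, -5.50786650e+01,  1.14800368e+00, -1.87116265e+01,
       -5.21191244e-02,  1.91667897e-02,  4.91561991e-05]), 'ee_pos': array([ 0.231109  , -0.60687519,  0.16809299]), 'tcp_rot': array([-3.14001952e+00, -3.51675191e-06,  3.63777501e-01]), 'force': array([-0.11671521,  1.95992755,  0.39544101]), 'wrist_torque': array([-0.00982128,  0.04398668, -0.0138224 ]), 'grip_force': 0.0, 'finger_gap': 0.09348591626602423}
```

View pics/a.png

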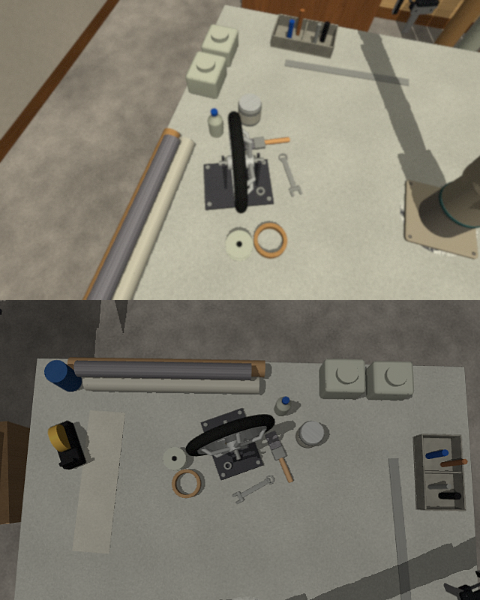

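The image shows the scene view (top) and the top view (bottom). The wheel stands at about full-res (305,580/2) in the top view, with the spanner, tape, spool, brush, tin and glue bottle around it. Next I'll fit the stand and wheel from depth.

```bash
python3 - <<'E'
from h import *
t=load('top0');s=load('scene0')
Wt=pts(t);Ws=pts(s)
for n,c,W in(('t',t,Wt),('s',s,Ws)):
    g=c['color'].max(2)
    near=(np.abs(W[...,0]-.6)<.25)&(np.abs(W[...,1]-.05)<.3)
    m=near&(W[...,2]>.19)&(g<60)
    P=W[m]; print(n,len(P),P.mean(0).round(3),P.min(0).round(3),P.max(0).round(3))
    r=cv2.minAreaRect((P[:,:2]*1000).astype(np.float32)); print(' tyre',r)
    pl=near&(np.abs(W[...,2]-.012)<.006)&(g<110)
    pl=cv2.morphologyEx(pl.astype(np.uint8),cv2.MORPH_OPEN,np.ones((3,3)))
    k,l,st,ce=cv2.connectedComponentsWithStats(pl)
    m2=np.zeros_like(pl)
    for i in range(1,k):
        if st[i,4]>60: m2[l==i]=1; print(' comp',st[i],np.nanmean(W[l==i],0).round(3))
    print(' plate',cv2.minAreaRect((W[m2>0][:,:2]*1000).astype(np.float32)))
a=cv2.resize(t['color'][130:290,220:460],None,fx=3,fy=3,interpolation=cv2.INTER_CUBIC)
b=cv2.resize(s['color'][130:290,240:440],None,fx=3,fy=3,interpolation=cv2.INTER_CUBIC)
cv2.imwrite('pics/b.png',cv2.resize(np.hstack([a[:480],b[:480]]),None,fx=.6,fy=.6))
E
```

```text
t 2011 [0.636 0.065 0.279] [ 0.58  -0.067  0.19 ] [0.696 0.194 0.311]
 tyre ((628.2217407226562, 60.150970458984375), (59.16570281982422, 277.31524658203125), 21.111127853393555)
 comp [268 144  59  32 656] [0.727 0.097 0.011]
 comp [354 179  13  13  84] [ 0.659 -0.072  0.015]
 comp [ 284  189   67   51 1533] [0.577 0.035 0.011]
 plate ((653.3553466796875, 31.517364501953125), (220.71710205078125, 225.45228576660156), 20.918725967407227)
s 2019 [0.622 0.111 0.277] [ 0.579 -0.032  0.191] [0.683 0.198 0.311]
 tyre ((632.6986083984375, 81.97325134277344), (33.05289840698242, 244.36648559570312), 20.767240524291992)
 comp [ 330  215   35   60 1049] [0.559 0.061 0.012]
 comp [ 272  218   41   62 1981] [0.696 0.097 0.012]
 plate ((639.7254638671875, 65.38308715820312), (217.03565979003906, 158.2815704345703), 20.861928939819336)
```

View pics/b.png

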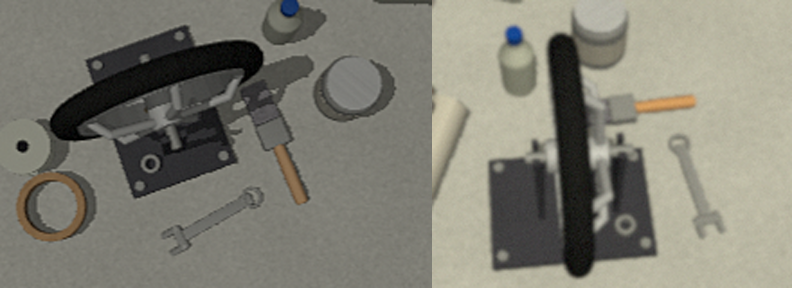

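Stand: about (0.640, 0.065), yaw about 0.364, tyre top 0.310, which matches the given sizes. In the picture, spokes are visible at about (175,90), (235,75) and (110,135), and the nut is on the plate at (150,163). Next come the spoke angles from depth.

```bash
cat >> h.py <<'E'
C=np.array([.640,.065,.165]); Y=.364
S=np.array([[np.cos(Y),np.sin(Y),0],[-np.sin(Y),np.cos(Y),0],[0,0,1]])
def spokes(W,xs=(-.045,-.024)):
    Q=(W-C)@S.T; r=np.hypot(Q[...,1],Q[...,2])
    m=(Q[...,0]>xs[0])&(Q[...,0]<xs[1])&(r>.03)&(r<.095)
    a=np.degrees(np.arctan2(-Q[...,1],Q[...,2]))%360   # clockwise from up, seen from robot
    return m,a,r,Q
E
python3 - <<'E'
from h import *
for n in('top0','scene0'):
    W=pts(load(n)); m,a,r,Q=spokes(W)
    h,_=np.histogram(a[m],bins=72,range=(0,360)); print(n,m.sum(),[(i*5,int(k)) for i,k in enumerate(h) if k>3])
    # plane/x check of the tyre and rim
    t=(np.hypot(Q[...,1],Q[...,2])>.115)&(np.hypot(Q[...,1],Q[...,2])<.15)&(np.abs(Q[...,0])<.04)&(Q[...,2]>.02)
    print('tyre x',np.percentile(Q[t][:,0],[2,50,98]).round(4),'r max',np.percentile(np.hypot(Q[t][:,1],Q[t][:,2]),98))
    for s in(-1,1):
        k=t&(Q[...,1]*s>.05); print(s,np.median(Q[k][:,0]).round(4),np.percentile(np.hypot(Q[k][:,1],Q[k][:,2]),98).round(4))
    # valve
    v=(np.abs(Q[...,0])<.009)&(r>.064)&(r<.1); print('valve',v.sum(),np.histogram(a[v],bins=36,range=(0,360))[0])
    T=load(n)
# things: heights
E
```

```text
top0 457 [(5, 33), (10, 28), (70, 10), (75, 89), (80, 52), (145, 21), (150, 6), (220, 5), (225, 54), (230, 5), (295, 22), (300, 97), (305, 27)]
tyre x [-0.0169 -0.0043  0.0144] r max 0.14604247876831336
-1 -0.0051 0.1468
1 -0.0048 0.1429
valve 6 [0 0 0 0 0 0 0 0 0 0 0 0 0 0 0 0 0 0 0 2 1 1 1 1 0 0 0 0 0 0 0 0 0 0 0 0]
scene0 426 [(0, 20), (5, 105), (10, 7), (75, 61), (80, 8), (220, 4), (225, 65), (230, 23), (295, 15), (300, 90), (305, 23)]
tyre x [-0.016   0.0006  0.0161] r max 0.1452871706911865
-1 0.0015 0.1455
1 0.0004 0.1448
valve 0 [0 0 0 0 0 0 0 0 0 0 0 0 0 0 0 0 0 0 0 0 0 0 0 0 0 0 0 0 0 0 0 0 0 0 0 0]
```

Spokes are at about 8, 80, 152, 225 and 299° clockwise from the top. The valve's gap is still to be confirmed by the wrist camera. I'll lift and move in front of the stand.

Call:
{"api": "send_rows", "payload": {
  "moves": [0,0,0,-0.06,0,0,0,0,0,0,-0.12,0,0,0,0,0,0,-0.18,0,0,0,0,0.04,-0.04,-0.2,0,0,0,0,0.08,-0.085,-0.2,0,0,0,0,0.12,-0.13,-0.2,0,0,0,0,0.16,-0.175,-0.2,0,0,0,0,0.2,-0.22,-0.2,0,0,0,0,0.24,-0.265,-0.2,0,0.1,0,0,0.28,-0.31,-0.2,0,0.2,0,0,0.32,-0.355,-0.2,0,0.3,0,0,0.36,-0.4,-0.2,0,0.4,0]
}}

```text
t: 1.6
ee_pos: [0.4258, -0.1037, 0.369]
tcp_rot: [3.141, -0.403, 0.363]
force: [-0.2, 0.7, 0.3]
finger_gap: 0.0002
grip_force: 0.0
```

```bash
python3 - <<'E'
from h import *
s=sense(); print({k:np.round(s[k],3) for k in('t','joint_positions','ee_pos','tcp_rot')}); print(((s['ee_pos']-C)@S.T).round(3))
c=cap('wrist','w0'); print(c['fov_y'],c['pose'].round(3).tolist())
E
```

```text
{'t': np.float64(1.6), 'joint_positions': array([ 0.642, -0.061, -0.184,  2.023, -0.38 ,  0.93 , -0.56 ]), 'ee_pos': array([ 0.426, -0.104,  0.369]), 'tcp_rot': array([ 3.141, -0.403,  0.363])}
[-0.26  -0.081  0.204]
62.16890122669101 [[0.355, -0.921, 0.163, 0.404], [-0.935, -0.349, 0.061, -0.114], [0.001, -0.174, -0.985, 0.593], [0.0, 0.0, 0.0, 1.0]]
```

View pics/w0.png

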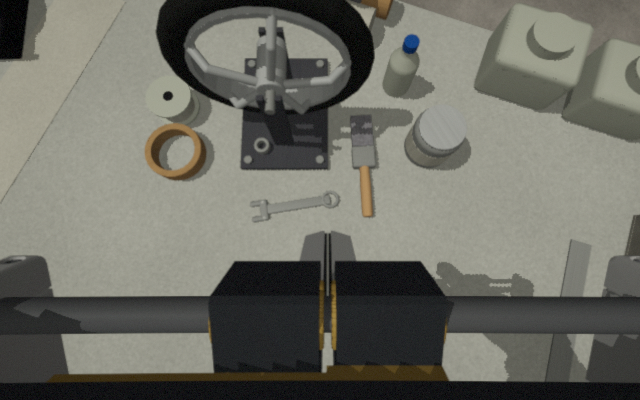

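The wrist view shows the wheel at (265,60), spokes near its hub and the nut at (262,145). The valve is still hidden, so I'll tilt further.

Call:
{"api": "send_rows", "payload": {
  "moves": [0,0.02,-0.01,0.01,0,0.14,0,0,0.04,-0.02,0.015,0,0.28,0,0,0.055,-0.03,0.02,0,0.42,0,0,0.055,-0.03,0.02,0,0.42,0]
}}

```text
t: 2.15
ee_pos: [0.468, -0.0589, 0.3727]
tcp_rot: [3.141, -0.806, 0.364]
force: [-0.1, 0.6, 0.5]
finger_gap: 0.0005
grip_force: 0.0
```

```bash
python3 - <<'E'
from h import *
s=sense(); print({k:np.round(s[k],3) for k in('t','joint_positions','ee_pos','tcp_rot')}); print(((s['ee_pos']-C)@S.T).round(3))
c=cap('wrist','w1'); W=pts(c); m,a,r,Q=spokes(W)
h,_=np.histogram(a[m],bins=72,range=(0,360)); print([(i*5,int(k)) for i,k in enumerate(h) if k>3])
v=(np.abs(Q[...,0])<.012)&(r>.06)&(r<.098)
h,_=np.histogram(a[v],bins=72,range=(0,360)); print('valve',[(i*5,int(k)) for i,k in enumerate(h) if k>3])
E
```

```text
{'t': np.float64(2.15), 'joint_positions': array([ 0.185, -0.113,  0.37 ,  2.331, -1.066,  0.669,  0.147]), 'ee_pos': array([ 0.468, -0.059,  0.373]), 'tcp_rot': array([ 3.141, -0.806,  0.364])}
[-0.205 -0.055  0.208]
[(5, 64), (10, 164), (15, 83), (20, 18), (70, 30), (75, 246), (80, 97), (85, 4), (135, 15), (140, 41), (145, 102), (150, 35), (215, 9), (220, 51), (225, 139), (230, 9), (295, 54), (300, 262), (305, 101), (310, 13)]
valve []
```

View pics/w1.png

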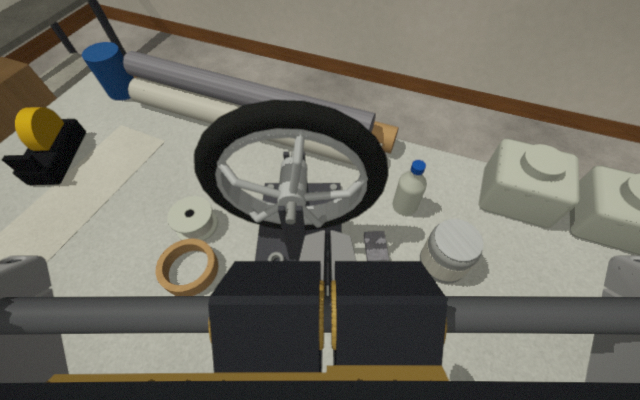

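```bash
python3 - <<'E'
from h import *
c=load('w1');cv2.imwrite('pics/w1z.png',cv2.resize(c['color'][95:260,185:395],None,fx=3.5,fy=3.5,interpolation=cv2.INTER_CUBIC))
W=pts(c);Q=(W-C)@S.T
# tyre symmetric check
r=np.hypot(Q[...,1],Q[...,2]);t=(r>.115)&(r<.155)&(np.abs(Q[...,0])<.03)
print(np.percentile(Q[t],[1,99],axis=0).round(4))
m,a,r,Q=spokes(W)
for c0 in(9,80,148,225,301):
    k=m&(abs(a-c0)<14)&(r>.05)&(r<.082); print(c0,k.sum(),np.median(a[k]).round(1),np.median(Q[k],axis=0).round(4))
E
```

```text
[[-0.019  -0.1402 -0.122 ]
 [ 0.0059  0.1295  0.1442]]
9 139 13.3 [-0.0423 -0.0152  0.0647]
80 181 78.6 [-0.0408 -0.0649  0.0128]
148 98 147.4 [-0.0419 -0.034  -0.0549]
225 109 226.7 [-0.0417  0.048  -0.046 ]
301 211 303.3 [-0.0408  0.056   0.0359]
```

View pics/w1z.png

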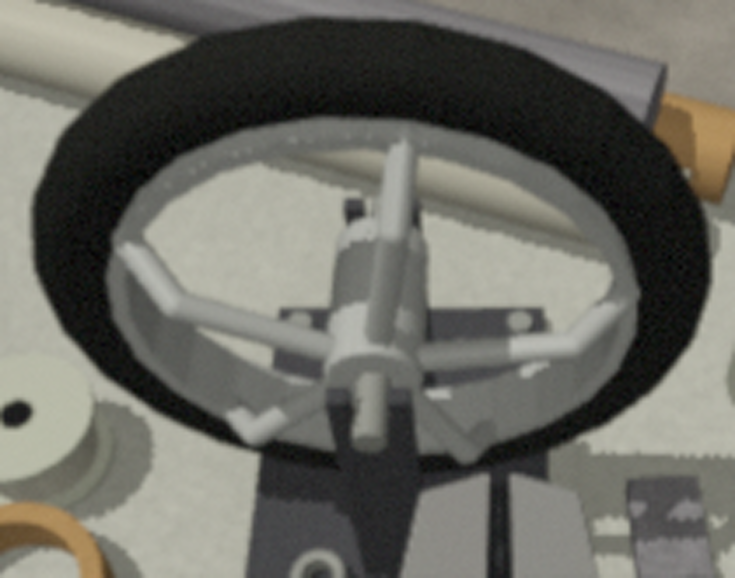

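The zoom shows the gaps at upper left, upper right, left and right all clear. Only the bottom gap, behind the hub and leg, is hidden. The valve is therefore at about 189°, so the wheel needs about 170° clockwise. I'll do it in three gentle strokes near the top.

```bash
cat >> h.py <<'E'
from scipy.spatial.transform import Rotation as Ro
def P(al,r=.062,x=-.025,th=.7,cy=-.002):   # tcp in stand axes for finger angle al (deg cw from top)
    a=np.radians(al); return np.array([x,-r*np.sin(a)+cy,r*np.cos(a)-(.036+x)/np.tan(th)])
def rows(targets,th=.7,q=4):
    s=sense(); R=Ro.from_euler('xyz',s['tcp_rot']).as_matrix()
    D=Ro.from_euler('xyz',[np.pi,-th,Y]).as_matrix(); rv=Ro.from_matrix(R.T@D).as_rotvec().round(3)
    print('now',((s['ee_pos']-C)@S.T).round(4),'rv',rv,'t',s['t'],'j',s['joint_positions'].round(2))
    for t in targets: print((R.T@(C+S.T@np.array(t)-s['ee_pos'])).round(q).tolist())
def wheel(n='wrist',f='x'):
    W=pts(cap(n,f)); m,a,r,Q=spokes(W); m&=(r>.045)&(r<.084); aa=a[m]
    ph=np.degrees(np.angle(np.exp(1j*np.radians(aa*5)).mean()))/5
    for _ in range(3):
        k=((aa-ph+36)//72).astype(int)%5; e=((aa-ph+36)%72)-36
        med=[np.median(e[k==i]) if (k==i).sum()>15 else np.nan for i in range(5)]
        ang=np.radians(ph+72*np.arange(5)); A=np.c_[np.ones(5),np.cos(ang),np.sin(ang)]; ok=~np.isnan(med)
        sol=np.linalg.lstsq(A[ok],np.array(med)[ok],rcond=None)[0]; ph+=sol[0]
    print(f,'spoke phase mod72',round(ph%72,2),'off deg',sol.round(1),'n',ok.sum())
E
python3 - <<'E'
from h import *
rows([[-.085,.0115,.065],P(-14,x=-.06),P(-14)])
wheel('top','t1');wheel('scene','s1');wheel('wrist','w2')
E
```

```text
now [-0.205  -0.0521  0.2061] rv [-0.004 -0.105  0.001] t 2.2 j [ 0.17 -0.11  0.39  2.34 -1.07  0.67  0.15]
[-0.0186, -0.0629, 0.1845]
[0.0158, -0.0644, 0.1862]
[0.0101, -0.0642, 0.2402]
t1 spoke phase mod72 9.05 off deg [-0.   2.1 -4. ] n 5
s1 spoke phase mod72 9.84 off deg [ 0.  -0.6 -4.1] n 4
w2 spoke phase mod72 9.73 off deg [-0.   4.3 -4.4] n 5
```

Call:
{"api": "send_rows", "payload": {
  "moves": [0,-0.005,-0.02,0.05,0,-0.05,0,0,-0.01,-0.04,0.095,0,-0.1,0,0,-0.012,-0.063,0.14,0,-0.1,0,0,0,-0.064,0.17,0,-0.1,0,0,0.015,-0.064,0.185,0,-0.1,0,0,0.015,-0.064,0.2,0,-0.1,0,0,0.013,-0.064,0.215,0,-0.1,0,0,0.01,-0.064,0.23,0,-0.1,0,0,0.01,-0.064,0.24,0,-0.1,0]
}}

```text
t: 3.48
ee_pos: [0.6219, 0.0565, 0.2508]
tcp_rot: [-3.115, -0.641, 0.367]
force: [0.2, 0.2, -0.1]
finger_gap: 0.0002
grip_force: 0.0
```

```bash
python3 - <<'E'
from h import *
rows([P(a) for a in range(-12,29,3)])
print(sense()['force'])
wheel('top','t2');wheel('wrist','w3')
E
```

```text
now [-0.0199 -0.0015  0.0858] rv [-0.028  0.059  0.001] t 3.475 j [ 0.17  0.28 -0.17  2.17 -1.1   0.23 -0.15]
[-0.0269, -0.0117, 0.0279]
[-0.0266, -0.0085, 0.0274]
[-0.0263, -0.0053, 0.027]
[-0.0262, -0.0021, 0.0267]
[-0.0261, 0.0012, 0.0265]
[-0.0262, 0.0044, 0.0265]
[-0.0263, 0.0077, 0.0266]
[-0.0266, 0.0109, 0.0268]
[-0.027, 0.0141, 0.0272]
[-0.0274, 0.0173, 0.0277]
[-0.028, 0.0204, 0.0284]
[-0.0286, 0.0235, 0.0292]
[-0.0294, 0.0265, 0.0301]
[-0.0302, 0.0295, 0.0311]
[ 0.22117195  0.21566877 -0.05919743]
t2 spoke phase mod72 10.35 off deg [-0.   1.9 -3.2] n 3
w3 spoke phase mod72 14.34 off deg [ 0.  0. -0.] n 1
```

View pics/w3.png

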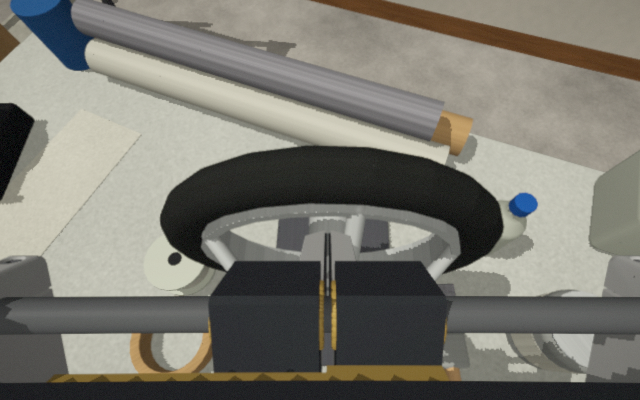

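The picture shows the fingers at (325,240) behind the upright spoke at (357,225), with no contact. The wrist hit limits (j6 0.23, j5 -1.1) at this tilt. A tilt of 0.45 stays in range and still clears the tyre, so I'll back out and re-enter.

```bash
sed -i 's/x=-.025,th=.7/x=-.028,th=.45/; s/def rows(targets,th=.7/def rows(targets,th=.45/' h.py; python3 - <<'E'
from h import *
rows([[-.09,.0115,.11],P(-14,x=-.05),P(-14)])
E
```

```text
now [-0.0199 -0.0009  0.0858] rv [-0.028 -0.191  0.006] t 3.575 j [ 0.17  0.28 -0.17  2.17 -1.1   0.23 -0.15]
[-0.0417, -0.0142, -0.0609]
[-0.0221, -0.0145, -0.0203]
[-0.0317, -0.0132, 0.0294]
```

Call:
{"api": "send_rows", "payload": {
  "moves": [0,0,0,-0.03,0,0,0,0,-0.02,-0.01,-0.06,0,-0.1,0,0,-0.042,-0.014,-0.06,-0.028,-0.19,0,0,-0.042,-0.014,-0.06,-0.028,-0.19,0]
}}

```text
t: 4.08
ee_pos: [0.551, 0.0445, 0.2753]
tcp_rot: [3.136, -0.451, 0.374]
force: [-0.1, -0.3, 0.1]
finger_gap: 0.0002
grip_force: 0.0
```

```bash
python3 - <<'E'
from h import *
print(sense()['tcp_rot'])
rows([[-.09,.0115,.1],P(-14,x=-.05),P(-14)])
E
```

```text
[ 3.13603205 -0.45134288  0.37359179]
now [-0.0904  0.0126  0.1103] rv [ 0.001 -0.001  0.009] t 4.075 j [-0.21  0.16  0.21  2.11 -0.41  0.49 -0.88]
[-0.0041, 0.001, 0.0095]
[0.0271, -0.0003, 0.0367]
[0.0271, -0.0003, 0.0873]
```

Call:
{"api": "send_rows", "payload": {
  "moves": [0,0.014,0,0.02,0,0,0.009,0,0.027,0,0.037,0,0,0.009,0,0.027,0,0.052,0,0,0.009,0,0.027,0,0.067,0,0,0.009,0,0.027,0,0.078,0,0,0.009,0,0.027,0,0.087,0,0,0.009,0,0.027,0,0.087,0,0,0.009]
}}

```text
t: 4.95
ee_pos: [0.6096, 0.0657, 0.207]
tcp_rot: [-3.141, -0.45, 0.36]
force: [0.0, 0.2, 0.1]
finger_gap: 0.0004
grip_force: 0.0
```

```bash
python3 - <<'E'
from h import *
rows([P(a) for a in range(-12,32,4)])
print(sense()['force'])
wheel('top','t3')
E
```

```text
now [-0.0282  0.0115  0.042 ] rv [ 0.001 -0.    -0.003] t 4.95 j [-0.16  0.34  0.12  2.07 -0.54  0.34 -0.79]
[0.0011, 0.0006, -0.0019]
[0.0014, 0.0049, -0.0025]
[0.0016, 0.0092, -0.0029]
[0.0017, 0.0135, -0.0031]
[0.0017, 0.0178, -0.0029]
[0.0015, 0.0221, -0.0025]
[0.0012, 0.0264, -0.0018]
[0.0007, 0.0306, -0.0009]
[0.0002, 0.0347, 0.0003]
[-0.0005, 0.0387, 0.0018]
[-0.0014, 0.0426, 0.0035]
[0.04221443 0.17524801 0.10569186]
t3 spoke phase mod72 11.85 off deg [ 0.  -2.8 -4.6] n 3
```

Stroke 1: push the top spoke to the right, slowly.

Call:
{"api": "send_rows", "payload": {
  "moves": [0,0.001,0.003,-0.002,0,0,0,0,0.001,0.006,-0.003,0,0,0,0,0.002,0.009,-0.003,0,0,0,0,0.002,0.012,-0.003,0,0,0,0,0.002,0.015,-0.003,0,0,0,0,0.002,0.018,-0.003,0,0,0,0,0.002,0.021,-0.003,0,0,0,0,0.001,0.025,-0.002,0,0,0,0,0.001,0.029,-0.001,0,0,0,0,0,0.033,0,0,0,0,0,-0.001,0.037,0.001,0,0,0,0,-0.001,0.037,0.001,0,0,0]
}}

```text
t: 6.5
ee_pos: [0.6226, 0.0301, 0.2061]
tcp_rot: [3.141, -0.451, 0.36]
force: [0.2, 0.7, 0.1]
finger_gap: 0.0007
grip_force: 0.0
```

```bash
python3 - <<'E'
from h import *
rows([P(a) for a in range(28,45,4)])
print(sense()['force'])
wheel('top','t4');wheel('scene','s4')
E
```

```text
now [-0.0287 -0.0265  0.0411] rv [ 0.002 -0.001 -0.004] t 6.5 j [-0.05  0.36  0.08  2.04 -0.56  0.37 -0.7 ]
[-0.0007, 0.0046, 0.0029]
[-0.0016, 0.0084, 0.0049]
[-0.0026, 0.012, 0.0071]
[-0.0038, 0.0154, 0.0095]
[-0.005, 0.0186, 0.0121]
[0.18174389 0.73629174 0.1282472 ]
t4 spoke phase mod72 25.18 off deg [ 0.   3.1 -3.3] n 3
s4 spoke phase mod72 24.79 off deg [ 0.   0.1 -4.7] n 4
```

```bash
python3 - <<'E'
import re
t=open('h.py').read()
t=t.replace("m&=(r>.045)&(r<.084); aa=a[m]","""m&=(r>.045)&(r<.084)
    f0=(sense()['ee_pos']-C)@S.T
    if f0[0]>-.05: m&=np.abs(Q[...,1]-f0[1])>.03
    aa=a[m]""").replace("'n',ok.sum())","[round(float(((np.degrees(ang[i])+180)%360)-180),0) for i in np.where(ok)[0]],np.round(np.array(med)[ok],1))")
open('h.py','w').write(t)
E
python3 - <<'E'
from h import *
wheel('top','t5');wheel('scene','s5')
i=np.vstack([load('top0')['color'][130:240,260:400]*0+load('t5')['color'][130:240,260:400],load('s5')['color'][150:260,260:400]])
cv2.imwrite('pics/c.png',cv2.resize(np.hstack([i[:110],i[110:]]),None,fx=2.8,fy=2.8,interpolation=cv2.INTER_CUBIC))
E
```

```text
t5 spoke phase mod72 25.32 off deg [ 0.   3.2 -3.7] [97.0, -119.0, -47.0] [-4.   1.7  4.9]
s5 spoke phase mod72 25.37 off deg [ 0.   1.8 -4.2] [97.0, -119.0, -47.0] [-4.4  2.9  4.3]
```

View pics/c.png

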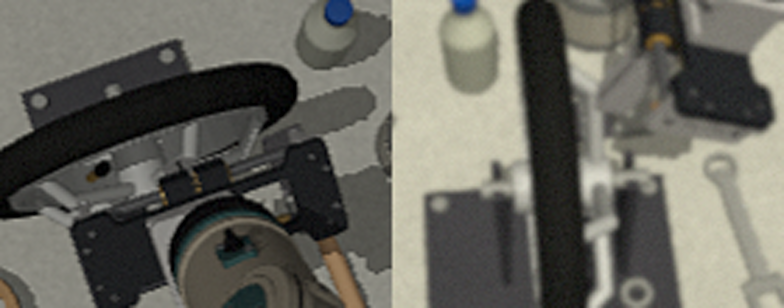

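The crop shows the valve (black cap, brass stem) at about (100,170) in its left half, at lower left of the hub, so it is in the gap I expected. The finger-to-spoke offset looks odd, so I'll check it with the wrist camera.

```bash
python3 - <<'E'
from h import *
W=pts(load('t5'));Q=(W-C)@S.T
for v in range(187,195):
    print(v,[tuple((Q[v,u]*1000).round(0).astype(int)) for u in range(291,300,2)])
wheel('wrist','w5');c=load('w5');cv2.imwrite('pics/w5z.png',cv2.resize(c['color'][130:270,140:520],None,fx=2,fy=2,interpolation=cv2.INTER_CUBIC))
E
```

```text
187 [(np.int64(-17), np.int64(37), np.int64(100)), (np.int64(15), np.int64(33), np.int64(-99)), (np.int64(13), np.int64(28), np.int64(-96)), (np.int64(5), np.int64(24), np.int64(-61)), (np.int64(11), np.int64(19), np.int64(-105))]
188 [(np.int64(14), np.int64(39), np.int64(-97)), (np.int64(12), np.int64(34), np.int64(-99)), (np.int64(5), np.int64(29), np.int64(-61)), (np.int64(3), np.int64(25), np.int64(-63)), (np.int64(2), np.int64(20), np.int64(-65))]
189 [(np.int64(11), np.int64(40), np.int64(-97)), (np.int64(9), np.int64(35), np.int64(-95)), (np.int64(2), np.int64(30), np.int64(-57)), (np.int64(1), np.int64(25), np.int64(-62)), (np.int64(-1), np.int64(21), np.int64(-64))]
190 [(np.int64(9), np.int64(40), np.int64(-97)), (np.int64(7), np.int64(36), np.int64(-97)), (np.int64(-1), np.int64(31), np.int64(-59)), (np.int64(-2), np.int64(26), np.int64(-63)), (np.int64(-3), np.int64(22), np.int64(-63))]
191 [(np.int64(7), np.int64(41), np.int64(-97)), (np.int64(1), np.int64(36), np.int64(-74)), (np.int64(-2), np.int64(32), np.int64(-66)), (np.int64(-4), np.int64(27), np.int64(-60)), (np.int64(-6), np.int64(23), np.int64(-61))]
192 [(np.int64(4), np.int64(42), np.int64(-93)), (np.int64(0), np.int64(37), np.int64(-79)), (np.int64(-4), np.int64(33), np.int64(-67)), (np.int64(-6), np.int64(28), np.int64(-65)), (np.int64(-2), np.int64(23), np.int64(-101))]
193 [(np.int64(1), np.int64(43), np.int64(-94)), (np.int64(-2), np.int64(38), np.int64(-84)), (np.int64(-5), np.int64(33), np.int64(-76)), (np.int64(-3), np.int64(29), np.int64(-101)), (np.int64(-5), np.int64(24), np.int64(-100))]
194 [(np.int64(-1), np.int64(44), np.int64(-96)), (np.int64(-4), np.int64(39), np.int64(-88)), (np.int64(-4), np.int64(34), np.int64(-100)), (np.int64(-5), np.int64(29), np.int64(-100)), (np.int64(-7), np.int64(25), np.int64(-102))]
w5 spoke phase mod72 25.05 off deg [ 0.   3.6 -4.6] [97.0, -119.0, -47.0] [-5.   2.3  5.8]
```

View pics/w5z.png

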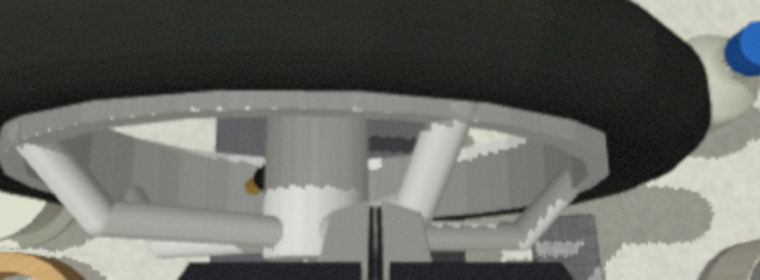

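The picture shows the finger (375,230) resting against the left side of the spoke (425,180), clear of rim and valve. The valve cap at (260,180) confirms a wheel angle of about 205°. I'll continue the stroke.

Call:
{"api": "send_rows", "payload": {
  "moves": [0,0,0.003,0.002,0,0,0,0,-0.001,0.006,0.004,0,0,0,0,-0.002,0.009,0.006,0,0,0,0,-0.003,0.012,0.007,0,0,0,0,-0.004,0.015,0.009,0,0,0,0,-0.005,0.019,0.012,0,0,0,0,-0.005,0.019,0.012,0,0,0]
}}

```text
t: 7.62
ee_pos: [0.6296, 0.0128, 0.1926]
tcp_rot: [-3.141, -0.45, 0.36]
force: [0.5, 0.7, -0.2]
finger_gap: 0.0003
grip_force: 0.0
```

```bash
python3 - <<'E'
from h import *
print(sense()['force'])
wheel('top','t6');wheel('wrist','w6')
s=sense();f=(s['ee_pos']-C)@S.T
# back off left, retract, go to start of stroke 2
rows([f+[0,.006,.003],f+[-.045,.006,.09],P(-40,x=-.055),P(-40)])
E
```

```text
[ 0.54249618  0.66906642 -0.16282589]
t6 spoke phase mod72 45.07 off deg [0.  2.7 1.3] [-27.0, -99.0] [ 1.8 -1.7]
w6 spoke phase mod72 41.67 off deg [ 0.   4.5 -4. ] [-30.0, 114.0, -102.0] [ 5.9 -5.5  3. ]
now [-0.0282 -0.0446  0.0279] rv [ 0.001 -0.    -0.003] t 7.725 j [ 0.02  0.39  0.04  2.04 -0.59  0.35 -0.64]
[0.0013, -0.006, -0.0027]
[-0.0014, -0.0059, -0.1006]
[0.0012, -0.0824, -0.0648]
[0.0012, -0.0825, -0.0028]
```

Spoke at about 42°. I'll push on to about 60° so the next spoke is easier to enter behind.

```bash
python3 - <<'E'
from h import *
rows([P(a) for a in (48,52,56,60,62)])
E
```

```text
now [-0.0282 -0.0446  0.0279] rv [ 0.001 -0.    -0.003] t 7.725 j [ 0.02  0.39  0.04  2.04 -0.59  0.35 -0.64]
[-0.0011, 0.0034, 0.0028]
[-0.0026, 0.0062, 0.0057]
[-0.0041, 0.0088, 0.0089]
[-0.0057, 0.0111, 0.0122]
[-0.0065, 0.0121, 0.0139]
```

Call:
{"api": "send_rows", "payload": {
  "moves": [0,-0.001,0.003,0.003,0,0,0,0,-0.002,0.005,0.005,0,0,0,0,-0.003,0.007,0.007,0,0,0,0,-0.004,0.009,0.009,0,0,0,0,-0.006,0.011,0.012,0,0,0,0,-0.006,0.011,0.012,0,0,0]
}}

```text
t: 8.48
ee_pos: [0.6332, 0.003, 0.1793]
tcp_rot: [-3.141, -0.45, 0.36]
force: [-0.6, 0.0, -0.3]
finger_gap: 0.0004
grip_force: 0.0
```

```bash
python3 - <<'E'
from h import *
print(sense()['force'])
wheel('top','t7');wheel('wrist','w7')
s=sense();f=(s['ee_pos']-C)@S.T
rows([f+[0,.005,.005],f+[-.045,.005,.09],P(-36,x=-.06),P(-36)])
E
```

```text
[-0.57948413  0.04366648 -0.26151332]
t7 spoke phase mod72 57.67 off deg [0.1 2.3 1.8] [-14.0, -86.0] [ 1.9 -1.6]
w7 spoke phase mod72 58.74 off deg [-0.   1.6  1.4] [-13.0, -85.0] [ 1.2 -1.3]
now [-0.0283 -0.0553  0.0145] rv [ 0.001 -0.    -0.003] t 8.575 j [ 0.06  0.42  0.01  2.04 -0.62  0.33 -0.59]
[0.0022, -0.005, -0.0045]
[-0.0014, -0.0049, -0.1006]
[0.0083, -0.0897, -0.0907]
[0.0083, -0.0898, -0.0171]
```

Spoke is now at about 57°, so the next is at about -14°. I'll retract, move left and enter behind it.

Call:
{"api": "send_rows", "payload": {
  "moves": [0,0.002,-0.005,-0.005,0,0,0,0,0.001,-0.005,-0.035,0,0,0,0,0,-0.005,-0.075,0,0,0,0,0,-0.005,-0.1,0,0,0,0,0.003,-0.04,-0.1,0,0,0,0,0.007,-0.075,-0.098,0,0,0,0,0.008,-0.092,-0.09,0,0,0,0,0.008,-0.092,-0.07,0,0,0,0,0.008,-0.092,-0.05,0,0,0,0,0.008,-0.092,-0.032,0,0,0,0,0.008,-0.092,-0.017,0,0,0,0,0.008,-0.092,-0.017,0,0,0]
}}

```text
t: 10.07
ee_pos: [0.5987, 0.0899, 0.1969]
tcp_rot: [-3.139, -0.447, 0.361]
force: [-1.8, 0.3, -2.4]
finger_gap: 0.0006
grip_force: 1.3
```

```bash
python3 - <<'E'
from h import *
print(sense()['force'])
wheel('top','t8');wheel('wrist','w8')
rows([P(a) for a in range(-36,63,4)],q=3)
E
```

```text
[-1.79995025  0.25456985 -2.37711904]
t8 spoke phase mod72 54.01 off deg [-0.   4.  -3.6] [54.0, 126.0, -90.0] [-0.6 -5.3  3.6]
w8 spoke phase mod72 55.54 off deg [ 0.   6.3 -5. ] [-16.0, 56.0, 128.0, -88.0] [ 9.9 -3.1 -6.2  3.6]
now [-0.0295  0.0371  0.0329] rv [ 0.     0.002 -0.003] t 10.175 j [-0.18  0.34  0.07  2.11 -0.48  0.29 -0.89]
[0.002, 0.003, -0.0]
[0.003, 0.006, -0.002]
[0.004, 0.01, -0.004]
[0.004, 0.014, -0.006]
[0.005, 0.018, -0.007]
[0.006, 0.022, -0.009]
[0.006, 0.026, -0.009]
[0.007, 0.03, -0.01]
[0.007, 0.035, -0.011]
[0.007, 0.039, -0.011]
[0.007, 0.043, -0.011]
[0.007, 0.048, -0.01]
[0.006, 0.052, -0.009]
[0.006, 0.056, -0.008]
[0.005, 0.06, -0.007]
[0.005, 0.064, -0.006]
[0.004, 0.068, -0.004]
[0.003, 0.072, -0.002]
[0.002, 0.076, 0.0]
[0.001, 0.079, 0.002]
[-0.001, 0.082, 0.005]
[-0.002, 0.085, 0.008]
[-0.003, 0.088, 0.011]
[-0.005, 0.09, 0.014]
[-0.006, 0.093, 0.017]
```

Call:
{"api": "send_rows", "payload": {
  "moves": [0,0.002,0.003,-0.001,0,0,0,0,0.003,0.006,-0.002,0,0,0,0,0.004,0.01,-0.004,0,0,0]
}}

```text
t: 10.55
ee_pos: [0.6077, 0.0805, 0.2055]
tcp_rot: [3.141, -0.454, 0.361]
force: [-0.0, 1.6, -1.0]
finger_gap: 0.0001
grip_force: 0.7
```

```bash
python3 - <<'E'
from h import *
print(sense()['force'],sense()['wrist_torque'],sense()['grip_force'])
wheel('top','t9');wheel('wrist','w9');wheel('scene','s9')
rows([P(a) for a in (-28,)],q=3)
c=load('w9');cv2.imwrite('pics/w9z.png',cv2.resize(c['color'][130:270,140:520],None,fx=2,fy=2,interpolation=cv2.INTER_CUBIC))
E
```

```text
[-0.03989954  1.56790203 -0.99725943] [0.11183118 0.63781751 0.1693231 ] 0.6779717816971242
t9 spoke phase mod72 65.87 off deg [ 0.  -0.3 -2.8] [66.0, -78.0] [-2.7  2.7]
w9 spoke phase mod72 64.83 off deg [-0.   4.4 -4.8] [65.0, 137.0, -79.0] [-2.5 -6.5  5.5]
s9 spoke phase mod72 65.85 off deg [ 0.  -0.4 -3.8] [66.0, -78.0] [-3.6  3.6]
now [-0.0245  0.0253  0.0406] rv [ 0.003 -0.005 -0.003] t 10.7 j [-0.16  0.34  0.08  2.08 -0.48  0.31 -0.88]
[-0.004, -0.002, 0.001]
```

View pics/w9z.png

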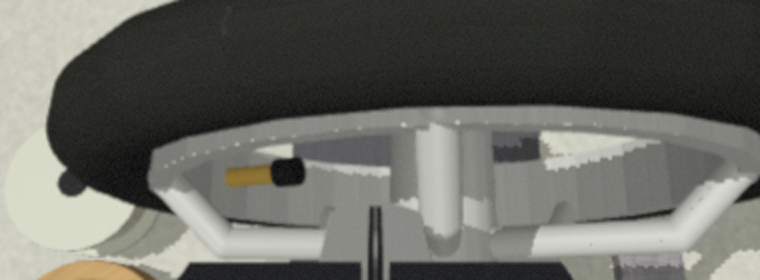

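The picture shows the finger (375,235) just left of the upright spoke (440,185), and the valve (265,173) well away in the next gap. I'll continue stroke 2.

```bash
python3 - <<'E'
from h import *
rows([P(a,x=-.029) for a in range(-20,60,4)],q=3)
E
```

```text
now [-0.0245  0.0253  0.0406] rv [ 0.003 -0.005 -0.003] t 10.7 j [-0.16  0.34  0.08  2.08 -0.48  0.31 -0.88]
[-0.003, 0.006, -0.005]
[-0.002, 0.01, -0.006]
[-0.002, 0.014, -0.007]
[-0.001, 0.019, -0.008]
[-0.001, 0.023, -0.008]
[-0.001, 0.027, -0.008]
[-0.001, 0.032, -0.008]
[-0.001, 0.036, -0.007]
[-0.002, 0.04, -0.007]
[-0.002, 0.044, -0.006]
[-0.003, 0.049, -0.005]
[-0.003, 0.053, -0.003]
[-0.004, 0.056, -0.001]
[-0.005, 0.06, 0.0]
[-0.006, 0.064, 0.003]
[-0.007, 0.067, 0.005]
[-0.008, 0.07, 0.008]
[-0.01, 0.073, 0.011]
[-0.011, 0.076, 0.013]
[-0.013, 0.079, 0.017]
```

Call:
{"api": "send_rows", "payload": {
  "moves": [0,-0.001,0.003,-0.002,0,0,0,0,-0.002,0.006,-0.005,0,0,0,0,-0.002,0.01,-0.006,0,0,0,0,-0.002,0.014,-0.007,0,0,0,0,-0.001,0.018,-0.008,0,0,0,0,-0.001,0.022,-0.008,0,0,0,0,-0.001,0.026,-0.008,0,0,0,0,-0.001,0.03,-0.008,0,0,0,0,-0.001,0.034,-0.007,0,0,0,0,-0.002,0.038,-0.007,0,0,0,0,-0.002,0.042,-0.006,0,0,0,0,-0.002,0.042,-0.006,0,0,0]
}}

```text
t: 12.2
ee_pos: [0.6177, 0.0387, 0.2088]
tcp_rot: [3.141, -0.452, 0.36]
force: [0.1, -0.4, -0.2]
finger_gap: -0.0001
grip_force: 0.0
```

```bash
python3 - <<'E'
from h import *
wheel('top','t10');wheel('wrist','w10')
rows([P(a,x=-.029) for a in range(20,64,4)],q=3)
E
```

```text
t10 spoke phase mod72 18.27 off deg [ 0.   2.1 -3.5] [90.0, -126.0, -54.0] [-3.5  1.6  4.1]
w10 spoke phase mod72 17.82 off deg [-0.   3.2 -4.8] [90.0, -126.0, -54.0] [-4.8  2.   5.7]
now [-0.0301 -0.0162  0.0439] rv [ 0.002 -0.002 -0.003] t 12.3 j [-0.04  0.35  0.04  2.05 -0.5   0.35 -0.78]
[0.001, 0.007, 0.001]
[0.0, 0.011, 0.002]
[-0.001, 0.015, 0.004]
[-0.002, 0.019, 0.006]
[-0.003, 0.022, 0.008]
[-0.004, 0.026, 0.01]
[-0.005, 0.029, 0.013]
[-0.006, 0.032, 0.016]
[-0.008, 0.035, 0.019]
[-0.009, 0.037, 0.022]
[-0.011, 0.04, 0.025]
```

Call:
{"api": "send_rows", "payload": {
  "moves": [0,0,0.004,0.001,0,0,0,0,0,0.008,0.001,0,0,0,0,0,0.012,0.003,0,0,0,0,-0.001,0.015,0.004,0,0,0,0,-0.002,0.019,0.006,0,0,0,0,-0.003,0.022,0.008,0,0,0,0,-0.004,0.026,0.01,0,0,0,0,-0.005,0.029,0.013,0,0,0,0,-0.006,0.032,0.016,0,0,0,0,-0.008,0.035,0.019,0,0,0,0,-0.01,0.038,0.023,0,0,0,0,-0.01,0.038,0.023,0,0,0]
}}

```text
t: 13.8
ee_pos: [0.6308, 0.004, 0.1827]
tcp_rot: [-3.141, -0.45, 0.36]
force: [0.2, 0.1, -0.1]
finger_gap: 0.0005
grip_force: 0.0
```

```bash
python3 - <<'E'
from h import *
print(sense()['force'])
wheel('top','t11');wheel('wrist','w11')
s=sense();f=(s['ee_pos']-C)@S.T
rows([f+[0,.005,.005],f+[-.045,.005,.09],P(-38,x=-.06),P(-36)])
E
```

```text
[ 0.19065696  0.11994148 -0.13177199]
t11 spoke phase mod72 54.37 off deg [0.1 2.4 1.7] [-18.0, -90.0] [ 1.9 -1.6]
w11 spoke phase mod72 55.48 off deg [-0.   1.8  1.4] [-16.0, -88.0] [ 1.3 -1.4]
now [-0.0301 -0.0534  0.0181] rv [ 0.001 -0.    -0.003] t 13.9 j [ 0.09  0.41 -0.04  2.04 -0.55  0.32 -0.66]
[0.0022, -0.005, -0.0045]
[-0.0014, -0.0049, -0.1006]
[0.0078, -0.0895, -0.0856]
[0.0083, -0.0878, -0.0132]
```

Call:
{"api": "send_rows", "payload": {
  "moves": [0,0.002,-0.005,-0.005,0,0,0,0,0.001,-0.005,-0.035,0,0,0,0,0,-0.005,-0.075,0,0,0,0,0,-0.005,-0.1,0,0,0,0,0.003,-0.04,-0.1,0,0,0,0,0.006,-0.075,-0.095,0,0,0,0,0.006,-0.096,-0.085,0,0,0,0,0.006,-0.096,-0.065,0,0,0,0,0.006,-0.096,-0.045,0,0,0,0,0.006,-0.096,-0.028,0,0,0,0,0.006,-0.096,-0.015,0,0,0,0,0.006,-0.096,-0.015,0,0,0]
}}

```text
t: 15.4
ee_pos: [0.5953, 0.0944, 0.1987]
tcp_rot: [-3.14, -0.449, 0.361]
force: [-1.8, -0.4, -0.8]
finger_gap: 0.0003
grip_force: 0.5
```

```bash
python3 - <<'E'
from h import *
print(sense()['force'],sense()['tcp_rot'])
wheel('top','t12');wheel('wrist','w12')
rows([P(a,x=-.03) for a in range(-40,45,4)],q=3)
E
```

```text
[-1.84173819 -0.41549794 -0.76402865] [-3.14025683 -0.44880455  0.36110847]
t12 spoke phase mod72 49.08 off deg [ 0.   2.5 -3.1] [49.0, 121.0, -95.0] [-0.7 -3.9  2.9]
w12 spoke phase mod72 50.17 off deg [ 0.   5.7 -5.2] [-22.0, 50.0, 122.0, -94.0] [ 9.6 -2.7 -5.9  3.3]
now [-0.0312  0.043   0.0346] rv [ 0.001 -0.    -0.003] t 15.5 j [-0.16  0.33  0.03  2.11 -0.41  0.28 -0.98]
[0.001, 0.005, 0.0]
[0.003, 0.009, -0.002]
[0.004, 0.012, -0.005]
[0.005, 0.016, -0.006]
[0.005, 0.02, -0.008]
[0.006, 0.024, -0.01]
[0.007, 0.028, -0.011]
[0.007, 0.032, -0.012]
[0.007, 0.036, -0.012]
[0.008, 0.041, -0.013]
[0.008, 0.045, -0.013]
[0.008, 0.049, -0.013]
[0.008, 0.054, -0.012]
[0.007, 0.058, -0.012]
[0.007, 0.062, -0.011]
[0.006, 0.066, -0.01]
[0.005, 0.07, -0.008]
[0.005, 0.074, -0.006]
[0.004, 0.078, -0.004]
[0.003, 0.081, -0.002]
[0.002, 0.085, 0.0]
[0.0, 0.088, 0.003]
```

Call:
{"api": "send_rows", "payload": {
  "moves": [0,0.001,0.005,0,0,0,0,0,0.003,0.009,-0.002,0,0,0,0,0.004,0.013,-0.005,0,0,0,0,0.005,0.017,-0.007,0,0,0,0,0.005,0.021,-0.009,0,0,0,0,0.006,0.025,-0.01,0,0,0,0,0.007,0.029,-0.011,0,0,0,0,0.007,0.033,-0.012,0,0,0,0,0.007,0.037,-0.012,0,0,0,0,0.008,0.041,-0.013,0,0,0,0,0.008,0.045,-0.013,0,0,0,0,0.008,0.049,-0.013,0,0,0]
}}

```text
t: 17.0
ee_pos: [0.6151, 0.0483, 0.2148]
tcp_rot: [-3.141, -0.451, 0.361]
force: [-1.4, 0.3, -0.5]
finger_gap: 0.0007
grip_force: 0.6
```

```bash
python3 - <<'E'
from h import *
print(sense()['force'],sense()['tcp_rot'])
wheel('top','t13');wheel('wrist','w13');wheel('scene','s13')
rows([P(a,x=-.03) for a in range(8,45,4)],q=3)
E
```

```text
[-1.43716064  0.30400983 -0.48797782] [-3.14140873 -0.45107965  0.360657  ]
t13 spoke phase mod72 10.02 off deg [ 0.   0.6 -3.5] [82.0, -62.0] [-3.4  3.4]
w13 spoke phase mod72 9.57 off deg [ 0.   3.7 -5.1] [82.0, 154.0, -134.0, -62.0] [-4.  -6.3  1.7  5.8]
s13 spoke phase mod72 9.97 off deg [-0.   1.1 -4.2] [82.0, -134.0, -62.0] [-4.   2.2  4.3]
now [-0.029  -0.0075  0.05  ] rv [ 0.002 -0.002 -0.004] t 17.15 j [-0.03  0.34 -0.    2.05 -0.42  0.35 -0.88]
[-0.001, 0.003, 0.0]
[-0.002, 0.007, 0.001]
[-0.002, 0.012, 0.002]
[-0.003, 0.016, 0.003]
[-0.003, 0.02, 0.005]
[-0.004, 0.024, 0.007]
[-0.005, 0.027, 0.008]
[-0.006, 0.031, 0.011]
[-0.007, 0.034, 0.013]
[-0.009, 0.038, 0.016]
```

Call:
{"api": "send_rows", "payload": {
  "moves": [0,-0.001,0.004,0,0,0,0,0,-0.002,0.008,0.001,0,0,0,0,-0.002,0.012,0.002,0,0,0,0,-0.003,0.016,0.003,0,0,0,0,-0.003,0.02,0.005,0,0,0,0,-0.004,0.024,0.007,0,0,0,0,-0.004,0.024,0.007,0,0,0]
}}

```text
t: 18.02
ee_pos: [0.6227, 0.0252, 0.2061]
tcp_rot: [-3.141, -0.45, 0.36]
force: [0.0, -0.1, -0.8]
finger_gap: 0.0003
grip_force: 0.0
```

```bash
python3 - <<'E'
from h import *
print(sense()['force'])
wheel('top','t14');wheel('wrist','w14');wheel('scene','s14')
rows([P(a,x=-.03) for a in range(26,47,3)],q=4)
E
```

```text
[ 0.03097962 -0.13414785 -0.79488022]
t14 spoke phase mod72 27.86 off deg [ 0.   3.8 -3.1] [100.0, -116.0, -44.0] [-3.7  1.1  4.9]
w14 spoke phase mod72 27.51 off deg [-0.   3.7 -4.5] [100.0, -116.0, -44.0] [-5.1  2.4  5.8]
s14 spoke phase mod72 27.6 off deg [-0.   2.3 -4. ] [100.0, -116.0, -44.0] [-4.3  2.6  4.4]
now [-0.0301 -0.0303  0.0414] rv [ 0.001 -0.    -0.003] t 18.175 j [ 0.05  0.36 -0.04  2.04 -0.44  0.35 -0.81]
[0.0009, -0.0012, -0.0017]
[0.0003, 0.0017, -0.0004]
[-0.0004, 0.0045, 0.0011]
[-0.0012, 0.0072, 0.0027]
[-0.0021, 0.0098, 0.0045]
[-0.0029, 0.0123, 0.0063]
[-0.0039, 0.0147, 0.0083]
```

Call:
{"api": "send_rows", "payload": {
  "moves": [0,0,0.002,0,0,0,0,0,0,0.004,0.001,0,0,0,0,-0.001,0.006,0.002,0,0,0,0,-0.001,0.0075,0.003,0,0,0,0,-0.001,0.0075,0.003,0,0,0]
}}

```text
t: 18.8
ee_pos: [0.6261, 0.0187, 0.2036]
tcp_rot: [3.142, -0.451, 0.36]
force: [-0.4, 0.7, 1.0]
finger_gap: 0.0004
grip_force: 0.2
```

```bash
python3 - <<'E'
from h import *
wheel('top','t15');wheel('wrist','w15');wheel('scene','s15')
rows([P(a,x=-.03) for a in range(35,44,2)],q=4)
E
```

```text
t15 spoke phase mod72 35.57 off deg [0.  3.2 1. ] [-108.0, -36.0] [-1.9  2. ]
w15 spoke phase mod72 32.39 off deg [-0.   3.9 -4.3] [-40.0, 104.0, -112.0] [ 5.8 -5.2  2.6]
s15 spoke phase mod72 36.04 off deg [0.1 1.4 0.3] [-108.0, -36.0] [-0.6  1. ]
now [-0.0292 -0.0382  0.0387] rv [ 0.002 -0.001 -0.003] t 18.95 j [ 0.07  0.37 -0.05  2.03 -0.45  0.35 -0.79]
[-0.0008, -0.0006, -0.0001]
[-0.0014, 0.0011, 0.0011]
[-0.0019, 0.0028, 0.0023]
[-0.0025, 0.0045, 0.0035]
[-0.0032, 0.0061, 0.0048]
```

Call:
{"api": "send_rows", "payload": {
  "moves": [0,0.001,-0.004,-0.002,0,0,0,0,0,-0.004,-0.03,0,0,0,0,0,-0.004,-0.07,0,0,0,0,-0.02,0,-0.11,0,0.05,0,0,-0.05,0.02,-0.14,0,0.15,0,0,-0.07,0.03,-0.16,0,0.25,0,0,-0.07,0.03,-0.16,0,0.25,0]
}}

```text
t: 19.82
ee_pos: [0.5121, -0.0567, 0.318]
tcp_rot: [3.139, -0.704, 0.361]
force: [0.4, 0.3, 0.0]
finger_gap: 0.0004
grip_force: 0.0
```

```bash
cat >> h.py <<'E'
def valve(f):
    c=load(f); W=pts(c); Q=(W-C)@S.T; r=np.hypot(Q[...,1],Q[...,2]); h=cv2.cvtColor(c['color'],cv2.COLOR_BGR2HSV)
    m=(np.abs(Q[...,0])<.012)&(r>.055)&(r<.102)&(Q[...,2]>.04)
    a=np.degrees(np.arctan2(-Q[...,1],Q[...,2])); b=m&(h[...,1]>90)
    for n,k in(('all',m),('brass',b)):
        if k.sum(): print('valve',f,n,k.sum(),'ang',np.median(a[k]).round(2),'y',np.median(Q[k][:,1]).round(4),'r',np.percentile(r[k],[5,95]).round(3))
    w=(r>.115)&(r<.152)&(np.abs(Q[...,0])<.03)&(Q[...,2]>0)   # tyre centre by circle fit to its top outline
    T=Q[w]; e=[]
    for z0 in np.arange(0.0,.12,.01):
        k=T[np.abs(T[:,2]-z0)<.005]; 
        if len(k)>20: e.append((k[:,1].min()+k[:,1].max())/2)
    print('   tyre mid y',np.round(e,4))
E
python3 - <<'E'
from h import *
for n in('top','scene','wrist'): wheel(n,n[0]+'16'); valve(n[0]+'16')
s=sense(); print(((s['ee_pos']-C)@S.T).round(3),s['joint_positions'].round(2),s['t'])
i=[load('t16')['color'][140:230,250:390],load('w16')['color'][90:260,190:430]]
cv2.imwrite('pics/d.png',np.hstack([cv2.resize(x,(380,260),interpolation=cv2.INTER_CUBIC) for x in i]))
E
```

```text
t16 spoke phase mod72 31.62 off deg [ 0.   2.4 -3.9] [32.0, 104.0, -112.0, -40.0] [-1.1 -3.6  2.   5.5]
   tyre mid y [-0.0025 -0.0025 -0.0031 -0.003  -0.0023 -0.004  -0.0039 -0.0028 -0.0041]
s16 spoke phase mod72 31.73 off deg [-0.   1.  -4.9] [32.0, 104.0, -112.0, -40.0] [-3.  -4.3  3.4  5.2]
   tyre mid y [ 0.1356  0.0109  0.0116  0.1307  0.126   0.1215  0.119   0.0052 -0.0004
  0.0003 -0.0006]
w16 spoke phase mod72 31.8 off deg [-0.   3.7 -4.5] [32.0, 104.0, -112.0, -40.0] [ 0.2 -4.9  2.5  6.3]
valve w16 all 181 ang -0.04 y 0.0001 r [0.068 0.089]
valve w16 brass 80 ang -0.56 y 0.0008 r [0.074 0.088]
   tyre mid y [-0.0048 -0.0065 -0.0054 -0.0043 -0.0046 -0.0051 -0.0045 -0.0041 -0.0053
 -0.0044 -0.0039 -0.0039]
[-0.163 -0.068  0.152] [ 0.47  0.04 -0.04  2.28 -1.08  0.54  0.09] 19.975
```

View pics/d.png

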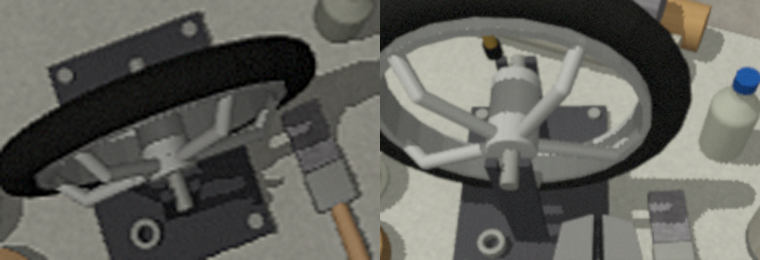

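The pictures show the valve near the top (490,47, right half), just left of the axle. Spokes give -4.2° and the valve itself about -3.6°, so I'll re-enter and nudge about 4° more clockwise.

```bash
python3 - <<'E'
from h import *
rows([P(18,x=-.085),P(18,x=-.06),P(18,x=-.03)],q=3)
E
```

```text
now [-0.1635 -0.0682  0.1522] rv [ 0.003 -0.251 -0.006] t 19.975 j [ 0.47  0.04 -0.04  2.28 -1.08  0.54  0.09]
[0.065, -0.048, 0.044]
[0.051, -0.048, 0.1]
[0.034, -0.048, 0.167]
```

Call:
{"api": "send_rows", "payload": {
  "moves": [0,0.03,-0.02,0.01,0,-0.12,0,0,0.065,-0.048,0.044,0.003,-0.25,-0.006,0,0.058,-0.048,0.072,0.003,-0.25,-0.006,0,0.051,-0.048,0.1,0.003,-0.25,-0.006,0,0.046,-0.048,0.12,0.003,-0.25,-0.006,0,0.041,-0.048,0.14,0.003,-0.25,-0.006,0,0.037,-0.048,0.155,0.003,-0.25,-0.006,0,0.034,-0.048,0.167,0.003,-0.25,-0.006,0,0.034,-0.048,0.167,0.003,-0.25,-0.006]
}}

```text
t: 21.1
ee_pos: [0.6205, 0.0366, 0.2108]
tcp_rot: [-3.142, -0.45, 0.368]
force: [-0.6, 0.1, -0.1]
finger_gap: 0.0003
grip_force: 0.0
```

```bash
python3 - <<'E'
from h import *
print(sense()['force'],sense()['tcp_rot'])
wheel('wrist','w17')
rows([P(a,x=-.03) for a in (24,28,32,36,39,42,45)],q=4)
E
```

```text
[-0.62801509  0.06332402 -0.05297704] [-3.14155562 -0.45018184  0.36775211]
w17 spoke phase mod72 32.19 off deg [ 0.   4.3 -4.6] [104.0, -112.0, -40.0] [-5.5  2.7  6.2]
now [-0.0283 -0.02    0.0465] rv [-0.001 -0.001  0.003] t 21.15 j [ 0.1   0.35 -0.13  2.04 -0.32  0.35 -0.94]
[-0.0025, 0.0072, 0.0013]
[-0.0034, 0.0111, 0.003]
[-0.0043, 0.0149, 0.0049]
[-0.0054, 0.0184, 0.0071]
[-0.0063, 0.021, 0.0089]
[-0.0072, 0.0235, 0.0108]
[-0.0082, 0.0258, 0.0128]
```

Call:
{"api": "send_rows", "payload": {
  "moves": [0,-0.002,0.004,0.001,0,0,0,0,-0.003,0.008,0.002,0,0,0,0,-0.003,0.012,0.003,0,0,0,0,-0.004,0.015,0.005,0,0,0,0,-0.005,0.0175,0.007,0,0,0,0,-0.006,0.0195,0.008,0,0,0,0,-0.006,0.021,0.009,0,0,0,0,-0.006,0.021,0.009,0,0,0]
}}

```text
t: 22.15
ee_pos: [0.6267, 0.0159, 0.2007]
tcp_rot: [3.141, -0.451, 0.368]
force: [0.5, 0.6, 0.7]
finger_gap: 0.0007
grip_force: 0.1
```

```bash
python3 - <<'E'
from h import *
print(sense()['force'])
wheel('wrist','w18');valve('w18')
rows([P(a,x=-.03) for a in (39,41,42,44)],q=4)
E
```

```text
[0.51552823 0.62950208 0.74556216]
w18 spoke phase mod72 35.1 off deg [ 0.   4.2 -4.3] [-37.0, 107.0, -109.0] [ 5.9 -5.3  2.7]
valve w18 all 6 ang 1.62 y -0.0019 r [0.067 0.069]
   tyre mid y [-0.0053 -0.0067 -0.0063 -0.0032 -0.0078 -0.008  -0.0075 -0.0054 -0.0049
 -0.0045 -0.0044 -0.0044]
now [-0.0299 -0.0411  0.0357] rv [-0.001 -0.001  0.003] t 22.2 j [ 0.16  0.38 -0.16  2.03 -0.34  0.33 -0.88]
[-0.0, -0.0001, -0.0001]
[-0.0007, 0.0016, 0.0011]
[-0.001, 0.0024, 0.0018]
[-0.0016, 0.004, 0.0031]
```

Call:
{"api": "send_rows", "payload": {
  "moves": [0,0,0.001,0.0005,0,0,0,0,-0.001,0.002,0.001,0,0,0,0,-0.001,0.002,0.001,0,0,0]
}}

```text
t: 22.58
ee_pos: [0.6271, 0.0142, 0.1994]
tcp_rot: [3.141, -0.451, 0.368]
force: [0.4, 0.7, 0.2]
finger_gap: 0.0007
grip_force: 0.4
```

```bash
python3 - <<'E'
from h import *
wheel('wrist','w19')
E
```

```text
w19 spoke phase mod72 36.5 off deg [ 0.   4.2 -4.2] [-36.0, 108.0, -108.0] [ 5.8 -5.3  2.8]
```

About 36.1° after the bias correction. I'll retract and verify.

Call:
{"api": "send_rows", "payload": {
  "moves": [0,0.001,-0.005,-0.002,0,0,0,0,0.001,-0.007,-0.03,0,0,0,0,0,-0.007,-0.07,0,0,0,0,-0.02,0,-0.11,0,0.05,0,0,-0.05,0.02,-0.14,0,0.15,0,0,-0.07,0.03,-0.16,0,0.25,0,0,-0.07,0.03,-0.16,0,0.25,0]
}}

```text
t: 23.5
ee_pos: [0.5145, -0.0598, 0.3118]
tcp_rot: [-3.139, -0.693, 0.367]
force: [0.2, 0.0, 0.2]
finger_gap: 0.0003
grip_force: 0.0
```

```bash
python3 - <<'E'
from h import *
for n in('top','scene','wrist'): wheel(n,n[0]+'20')
valve('w20')
# axle seated? tyre top height
for f in('t0','t20') if 0 else('top0','t20'):
    Q=(pts(load(f))-C)@S.T; k=(np.abs(Q[...,0])<.01)&(np.abs(Q[...,1])<.03)&(Q[...,2]>.12)&(Q[...,2]<.17); print(f,'top z',np.percentile(Q[k][:,2],90).round(4))
# did things move? colour difference before/after on the bench
a,b=load('scene0'),load('s20'); d=cv2.absdiff(cv2.GaussianBlur(a['color'],(5,5),0),cv2.GaussianBlur(b['color'],(5,5),0)).max(2)>45
n,l,st,ce=cv2.connectedComponentsWithStats(d.astype(np.uint8)); print([(st[i].tolist()) for i in range(1,n) if st[i,4]>40])
print(sense()['joint_velocities'].round(3).max())
E
```

```text
t20 spoke phase mod72 35.65 off deg [-0.   2.9 -4.2] [-36.0, 36.0, 108.0, -108.0] [ 5.6 -0.9 -4.3  2.6]
s20 spoke phase mod72 35.9 off deg [ 0.   1.  -4.6] [-36.0, 36.0, 108.0, -108.0] [ 5.  -3.4 -3.8  3.1]
w20 spoke phase mod72 35.89 off deg [ 0.   3.8 -4.5] [-36.0, 36.0, 108.0, -108.0] [ 6.3 -0.1 -5.   2.7]
valve w20 all 177 ang 3.7 y -0.0051 r [0.069 0.088]
valve w20 brass 92 ang 3.16 y -0.0046 r [0.072 0.089]
   tyre mid y [-0.0061 -0.0048 -0.0051 -0.0055 -0.0047 -0.0053 -0.0051 -0.0048 -0.0044
 -0.004  -0.0045 -0.0042]
top0 top z 0.1431
t20 top z 0.1433
[[525, 0, 14, 19, 154], [529, 0, 78, 52, 2348], [605, 2, 16, 21, 139], [492, 35, 73, 53, 1582], [477, 41, 20, 16, 171], [378, 43, 134, 130, 6094], [501, 88, 31, 25, 364], [538, 119, 12, 19, 97], [562, 179, 11, 20, 81], [528, 183, 10, 21, 70], [616, 208, 24, 25, 223], [528, 216, 12, 25, 120], [584, 217, 15, 27, 101], [329, 223, 7, 15, 55], [329, 243, 11, 21, 85]]
0.041
```

```bash
python3 -c "
from plant import sign_off; print(sign_off())"
```

```text
the job is handed in; nothing more can be done
None
```

The job is handed in: the valve stem is at the top of the wheel, within about half a degree by the final camera measurements. The axle is seated, the arm is clear of the wheel, and I took about 24 s of the 64 s. I saw no sign that the surrounding tools moved, but I did not measure each one.

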